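# Release the ratchet jar clamp and return the jar to the lazy susan

## Robot

A 6-joint arm with a two-finger parallel gripper is mounted at the origin on the work surface. World frame = base frame: x ahead of the robot, y to its left, z up, the work surface at z = 0. Lengths are in mm, angles in rad, forces in N, time in s.
With the tool pointing down it reaches from about 300 to 775 mm from the base axis. Payload 14.6 kg.
Tool frame: the origin (TCP) lies between the finger pads; the fingertips stand ahead of it and the grasp point (between the pads) lies 8 mm behind it (ctrl.tips_ahead is the x of the fingertips in the tool frame, in mm); x points along the fingers, z is the direction in which the jaws open and shut, and the axes are right-handed (so a half turn about x gives the same grasp; the last joint's range is limited). The gripper opens to 94 mm and grips with 3 to 60 N. Pads are 16 mm wide; open, the fingers measure 119 mm over their backs; the gripper's body (75 mm by 177 mm) begins 78 mm behind the grasp point.
Start: joints at [-1.355, 0.3, 1.521, -0, 1.321, -0.067], TCP at [153.468, -528.145, 216.446] pointing down, gripper open.
Joint ranges: [-3.03, 3.03], [-0.79, 2.21], [0.23, 2.52], [-1.04, 4.18], [0, 3.07], [-2.55, 2.55]. Speed limits (rad/s): [2.22, 2.22, 2.57, 3.14, 3.14, 3.14].

## Interface

Orientations are given as a rotation vector (axis times angle).
In Python, from plant import ctrl gives the robot as it stands. Calls block until the motion is done:
- ctrl.reach(position, orientation): joint-space move of the TCP to a pose.
- ctrl.move_l(position, ori=None, feed=150): straight line of the TCP; ori=None keeps the orientation; feed is the mean speed in mm/s.
- ctrl.set_joints(angles): joint-space move.
- ctrl.command_gripper(opening, force=None): finger opening in mm; force is the grip in N (None keeps the last); returns when the fingers have stopped.
- ctrl.hold(seconds).
- ctrl.ik(position, orientation): joint angles nearest the present ones, or None.
- ctrl.read_state(): the state.
- ctrl.grab_frame(name): name is "side" or "top" or "wrist"; returns the picture (480x640x3 uint8, red, green, blue); there is no depth.
- ctrl.camera_info(name): a dict with "fx", "fy", "cx", "cy" (pixels), "k1" (the pictures are not rectified: a ray, as slopes to the right and down, at radius r is drawn at 1 + k1 r^2 times it, then the intrinsics apply), "extrinsics" (4x4, takes a point from world to camera coordinates); the wrist camera has in their place "hand_eye" (4x4, takes a point from camera to tool coordinates, whose origin is the TCP and whose axes are the tool frame's). Camera axes: x right, y up, looking along -z (the intrinsics and any distortion apply to the point x, -y, -z); pixel columns grow to the right and rows downward; lengths in mm; the calibration is good to about 2 mm. A picture is of the moment at which its call begins: read the wrist's pose just before it. camera_info takes no time and is no camera call.
A pose or a line that the arm cannot do raises ctrl.IKError and nothing moves.
- ctrl.hand_in(): hands the job in, once; it reports no verdict.
Trained networks look in the newest picture that a camera, given by its name, has taken for a name from the list of things; names that differ only in an ending like _2 or _b are one class to them, and where a whole thing is asked for, a point or a joint stands for the part that bears it (a point fixed in the world has none). Each returns a list of dicts, best first, with "confidence" (0 to 1); they miss things now and then, are a little off and sometimes report something else, mostly with a low value. They report only what shows in the picture. A call takes as long as a camera call. They do not tell look-alikes from the thing itself.
- ctrl.outline_of(label, camera): "pixels" (480x640 bool, what is visible of it) and "uv" ([column, row] in pixels, amid what is visible of it).
The state is a dict: "time": time; "joint_positions": joint angles; "joint_velocities": joint speeds; "tau": joint torques, N m; "tool_pos": TCP position; "eef_rot": TCP orientation; "ft_force": force on the tool from outside, world axes, zero at the start; "torque": the same for the moment, N m; "grip_width": finger opening in mm.
Only numpy, scipy, OpenCV 4.12 (cv2) and the standard library are available. Lean on these libraries where they do the work, as an engineer would, in place of code of your own. Each camera call takes 0.05 s, during which the arm holds its last target. There are 200 camera calls.

## Task

Free the jar with the green lid from the ratchet clamp: press the red pawl's thumb pad down so its nose lifts off the ratchet wheel and, keeping it pressed, draw the jaw back until it comes firmly up against its rubber stop, without forcing the pawl, jaw or stop. Then let go, lift the jar out and set it down gently, upright, on the empty cork place of the turntable, leaving the clamp open and the other jars undisturbed.

Things in the scene. Friction and masses are not known exactly. Their poses are not given: they have to be found in the camera images.
- clamp_axis (a point): Fixed ratchet jar clamp. Point on its centre line, on the top face of its wooden base (base 350 x 90 x 18 mm). x axis: level, along the clamp from sliding jaw (-x) to fixed rubber vee jaw (+x), z up. Base spans x -203 to +147 mm; the clamped jar stands on it at x = +85. Both jaws are 60 mm wide and reach 48 mm above base top. A yellow stop collar is set at an unmeasured place near the -x end.
- jaw (a joint): Aluminium sliding jaw: travel in m, 0 = clamped, grows as it backs off along the clamp's -x. 1 N friction plus 25 N per m/s; it cannot back off while the pawl's nose is in the wheel; under some 8 N clamping load, it may spring back a few mm when freed. It meets the stop collar's rubber buffer somewhere between 25 and 63 mm of travel, different each time, to be found by feel.
- jaw_rest (a point): Thumb rest: aluminium upright at the rear of the sliding jaw (10 mm thick, 56 mm wide), behind the pawl's pad, moving with the jaw. Point: top edge, mid-width, of its face towards the pad (clamp +x), 12 mm above the unpressed pad. Fingers pressing on the pad can pull the jaw back by bearing on this face. Axes as the clamp's.
- pawl_pad (a point): Red thumb pad of the sprung pawl, 34 mm along the clamp x 36 mm across. Point: centre of its top face, at rest 62 mm above base top; 4 mm gap from pad edge to thumb rest; rides on the jaw. Pressed down, it tilts about a cross pin 41 mm ahead (clamp +x) and lifts the nose off the ratchet wheel (48 mm across) ahead of the pin. Between pad and jar nothing stands higher than 62 mm above base top.
- pawl (a joint): Pawl angle in rad: 0 = nose in the wheel, about 0.14 = nose clear of the teeth (pad pressed 6 mm), 0.28 = hard end of its stroke (pad pressed 11.5 mm). Spring: about 4 N on the pad to begin, 7 N to clear the wheel, 10 N at the end; a few N more at first, under load.
- buffer (a joint): Squeeze of the rubber stop buffer, in m: 0 = untouched, 0.010 = flat. Stiffness 1.5 N/mm. 1 mm or more is firmly against the stop; more than 6 mm is forced.
- jar_center (a point): The jar to move: glass, yellow band, green lid, 58 mm across and 115 mm tall (straight sides up to 85 mm, then a shoulder and a 52 mm lid), about 0.35 kg. The point is its centre, 57.5 mm above its foot; z is its upright axis.
- free_place (a point): Empty place on the lazy susan: a dark brown 68 mm cork disc. Point: its centre, at the height of the turntable's top (25 mm above the counter), 75 mm from the turntable's axis, x pointing outwards. The wooden turntable is 250 mm across and turns stiffly; two more jars of the same size stand 75 mm from its axis, 120 degrees either side of this place.
- jar2_center (a point): Centre of a bystander jar (58 x 115 mm, blue band, white lid) on the turntable: leave it alone.
- jar3_center (a point): Centre of a bystander jar (58 x 115 mm, white band, red lid) on the turntable: leave it alone.
There are look-alikes about, which are no part of the job. What is shaped like the part that bears jar_center but purple is not meant.

How it is judged:
By the outcome, as a careful person would: the job done as asked, in the order asked, and still so for the second after the job is handed in, with the robot touching nothing.
It also fails if it takes over 72 s, if anything falls off the work surface, if the arm or the gripper's body presses on something with over 40 N, if the wrist force passes 120 N, or if a joint passes its speed limit or range.

## Working session

There is one attempt and no reset: what is moved stays moved. The work goes in short steps, each a Python script; the robot and the scene stay as the last script left them, time stands still between calls to the robot, and variables do not carry over. Pictures are saved under pics/ and viewed, about 8 in all and at most 12, crops included, and the job is handed in when it is done.

```bash
ls; mkdir -p pics; python3 - <<'E'
from plant import ctrl
import cv2,numpy as np
s=ctrl.read_state(); print(s['time'],s['tool_pos'],s['eef_rot'],ctrl.tips_ahead,s['ft_force'])
ims=[]
for n in("side","top"):
    im=ctrl.grab_frame(n); cv2.imwrite(f'pics/{n}0.png',im[...,::-1])
    print(n,{k:(np.round(v,3).tolist()) for k,v in ctrl.camera_info(n).items()})
    for l in["jar_center","pawl_pad","jaw_rest","jaw","pawl","free_place","jar2_center","jar3_center","buffer","clamp_axis"]:
        try: print(l,[(np.round(d['uv'],1).tolist(),round(d['confidence'],2),int(d['pixels'].sum())) for d in ctrl.outline_of(l,n)])
        except Exception as e: print(l,e)
print({k:np.round(v,4).tolist() for k,v in ctrl.camera_info('wrist').items()})
E
```

```text
pics
0.0 [ 153.41794103 -527.91878365  215.89100293] [ 0.99912006  1.33070469 -0.99788659] 11.0 [-0.19942083  0.3162433  -0.60280274]
side {'fx': 441.225, 'fy': 441.225, 'cx': 330.369, 'cy': 240.577, 'k1': -0.059, 'extrinsics': [[-0.93, -0.368, -0.014, 524.85], [0.259, -0.682, 0.684, -185.465], [-0.261, 0.633, 0.729, -642.217], [0.0, 0.0, 0.0, 1.0]]}
jar_center [([264.8, 410.3], 0.79, 3069), ([219.8, 301.5], 0.61, 2500)]
pawl_pad [([320.8, 334.0], 0.61, 1028)]
jaw_rest [([293.2, 338.2], 0.95, 4743), ([365.4, 193.3], 0.58, 6064)]
jaw [([293.4, 338.1], 0.9, 4727)]
pawl [([320.6, 331.5], 0.75, 946)]
free_place [([367.1, 190.1], 0.68, 6090)]
jar2_center [([409.5, 168.7], 0.91, 1792)]
jar3_center [([377.6, 139.0], 0.94, 1568), ([319.2, 334.6], 0.47, 1026)]
buffer [([387.8, 371.7], 0.64, 76)]
clamp_axis [([308.9, 352.7], 0.83, 12579)]
top {'fx': 436.144, 'fy': 436.144, 'cx': 318.915, 'cy': 233.46, 'k1': -0.102, 'extrinsics': [[-0.014, -1.0, 0.005, 9.464], [0.985, -0.012, 0.174, -528.664], [-0.174, 0.008, 0.985, -742.561], [0.0, 0.0, 0.0, 1.0]]}
jar_center [([208.0, 159.5], 0.74, 1323), ([151.4, 232.9], 0.6, 1454)]
pawl_pad [([210.6, 245.7], 0.75, 681)]
jaw_rest []
jaw [([216.0, 223.9], 0.83, 2957), ([437.4, 254.3], 0.25, 1421)]
pawl [([214.7, 247.7], 0.64, 638), ([209.5, 158.2], 0.33, 1320)]
free_place [([423.3, 221.0], 0.84, 10700)]
jar2_center [([436.6, 254.4], 0.81, 1435), ([216.6, 225.2], 0.3, 3122)]
jar3_center []
buffer []
clamp_axis [([224.3, 237.6], 0.68, 7314)]
{'fx': 408.6731, 'fy': 408.6731, 'cx': 319.682, 'cy': 241.3935, 'k1': -0.061, 'hand_eye': [[0.0004, 0.2362, -0.9717, -168.4435], [-0.0004, 0.9717, 0.2362, 67.7556], [1.0, 0.0003, 0.0005, 1.1797], [0.0, 0.0, 0.0, 1.0]]}
```

View pics/side0.png

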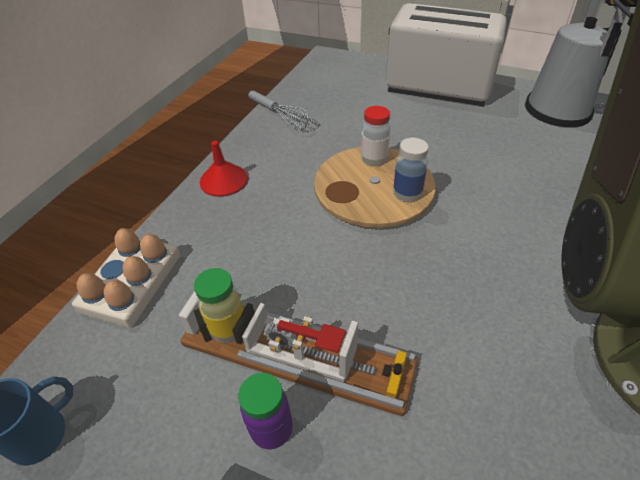

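View pics/top0.png

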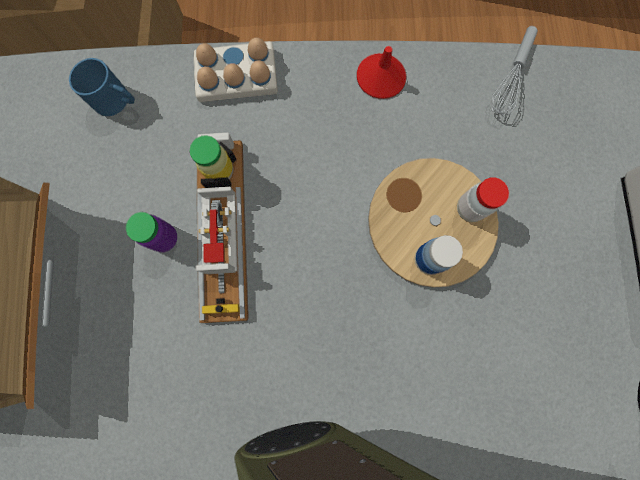

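```bash
cat > h.py <<'E'
from plant import ctrl
import cv2,numpy as np
from scipy.spatial.transform import Rotation as R
def ray(cam,uv,state=None):
    c=ctrl.camera_info(cam); K=np.array([[c['fx'],0,c['cx']],[0,c['fy'],c['cy']],[0,0,1.]])
    p=cv2.undistortPoints(np.array([[uv]],float),K,np.array([c['k1'],0,0,0,0.]))[0,0]
    d=np.array([p[0],-p[1],-1.])
    if cam=='wrist':
        s=state; T=np.eye(4);T[:3,:3]=R.from_rotvec(s['eef_rot']).as_matrix();T[:3,3]=s['tool_pos'];T=T@c['hand_eye']
    else: T=np.linalg.inv(c['extrinsics'])
    return T[:3,3],T[:3,:3]@d
def at(cam,uv,z,state=None):
    o,d=ray(cam,uv,state); return o+d*(z-o[2])/d[2]
def tri(a,b):
    (o1,d1),(o2,d2)=a,b
    t=np.linalg.lstsq(np.c_[d1,-d2],o2-o1,rcond=None)[0]
    p,q=o1+t[0]*d1,o2+t[1]*d2
    return (p+q)/2,np.linalg.norm(p-q)
E
cat > m.py <<'E'
from h import *
np.set_printoptions(precision=1,suppress=True)
P={'pad':((333,338),(214,253),80),'lid':((214,283),(206,150),133),'cork':((342,191),(404,195),25),'hub':((375,180),(435,221),25),
'lid2':((412,149),(444,250),140),'lid3':((377,115),(492,192),140),'baseA':((405,413),(201,322),18),'baseB':((418,352),(246,320),18),'decoylid':((263,395),(142,226),115)}
for k,(s,t,z) in P.items():
    print(k,*tri(ray('side',s),ray('top',t)),'top',at('top',t,z)[:2],'side',at('side',s,z)[:2])
E
python3 m.py; python3 - <<'E'
import cv2
a=cv2.imread('pics/top0.png')[125:330,180:260];b=cv2.imread('pics/side0.png')[260:420,175:425]
a=cv2.resize(cv2.rotate(a,cv2.ROTATE_90_CLOCKWISE),None,fx=3.6,fy=3.6);b=cv2.resize(b,None,fx=2,fy=2)
import numpy as np
o=np.zeros((600,800,3),'u1')if 0 else np.zeros((620,760,3),'uint8')
o[:a.shape[0],:a.shape[1]]=a;o[295:295+b.shape[0],:b.shape[1]]=b[:325]
cv2.imwrite('pics/z1.png',cv2.resize(o,(730,595)))
E
```

```text
pad [488.9 184.5  77.6] 4.616591964230709 top [490.8 184.3] side [486.  185.8]
lid [658.7 191.8 128.5] 2.370401468057582 top [658.2 191. ] side [654.6 194.4]
cork [ 602.9 -159.5   28.7] 1.4936827049865185 top [ 604.7 -160.2] side [ 603.6 -163.5]
hub [ 552.  -215.8   28.7] 1.7597206439781807 top [ 553.6 -216.7] side [ 552.2 -220.1]
lid2 [ 482.7 -198.   133.9] 1.9842464782836453 top [ 482.9 -196.1] side [ 480.2 -189.2]
lid3 [ 577.5 -285.8  134.7] 4.059232756124263 top [ 578.1 -283.5] side [ 573.  -276.8]
baseA [370.1 221.7  11.9] 3.718488052048843 top [372.1 220.2] side [368.2 224.2]
baseB [375.  135.5  29.1] 1.1624624243035595 top [375.3 137.4] side [374.5 129. ]
decoylid [531.2 302.  108.4] 6.282066973330194 top [533.1 300.1] side [525.8 304.1]
```

View pics/z1.png

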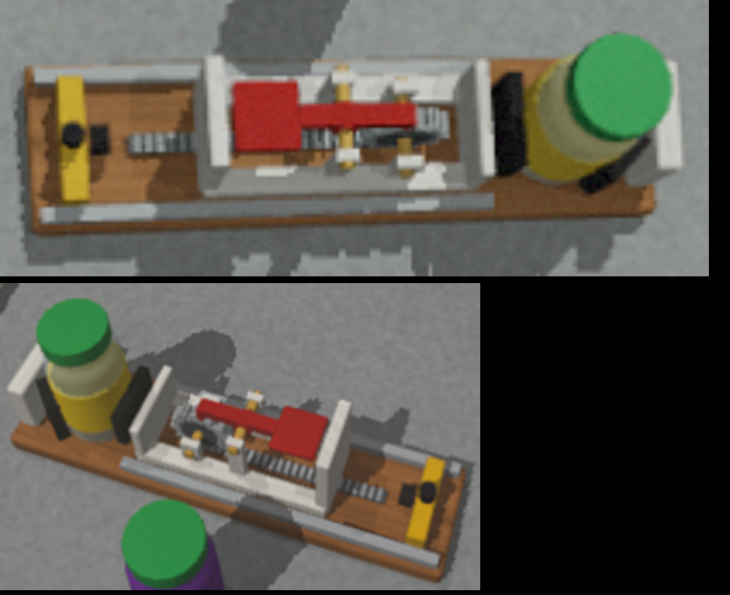

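```bash
cat >> h.py <<'E'
def ori(yaw,sgn=1):   # tool x down, tool z horizontal at angle yaw (opening direction)
    x=np.array([0,0,-1.]);z=sgn*np.array([np.cos(yaw),np.sin(yaw),0]);y=np.cross(z,x)
    return R.from_matrix(np.c_[x,y,z]).as_rotvec()
E
cat > v.py <<'E'
from h import *
np.set_printoptions(precision=2,suppress=True)
print(R.from_rotvec(ctrl.read_state()['eef_rot']).as_matrix())
yaw=0.046
for s in(1,-1):
    o=ori(yaw+np.pi/2,s)
    for n,p in dict(view=(540,187,270),pad=(480,184,90),jar=(658,192,80),lift=(658,192,190)).items(): print(s,n,ctrl.ik(p,o))
    for a in (0,.4,.8,1.2,1.57,2,2.4,2.8): print(s,'cork',a,ctrl.ik((604,-160,88),ori(a,s)))
E
python3 v.py
```

```text
[[ 0.    0.96  0.28]
 [ 0.    0.28 -0.96]
 [-1.    0.   -0.  ]]
1 view [ 0.27  0.31  1.38 -0.    1.45 -1.35]
1 pad [ 0.29  0.37  1.75 -0.    1.02 -1.32]
1 jar [ 0.23  0.73  1.21 -0.    1.2  -1.39]
1 lift [ 0.23  0.63  1.11 -0.    1.4  -1.39]
1 cork 0 [-0.32  0.59  1.42  0.    1.13 -0.32]
1 cork 0.4 [-0.32  0.59  1.42 -0.    1.13 -0.72]
1 cork 0.8 [-0.32  0.59  1.42 -0.    1.13 -1.12]
1 cork 1.2 [-0.32  0.59  1.42  0.    1.13 -1.52]
1 cork 1.57 [-0.32  0.59  1.42  0.    1.13 -1.89]
1 cork 2 [-0.32  0.59  1.42 -0.    1.13 -2.32]
1 cork 2.4 None
1 cork 2.8 None
-1 view [0.27 0.31 1.38 0.   1.45 1.79]
-1 pad [0.29 0.37 1.75 0.   1.02 1.82]
-1 jar [0.23 0.73 1.21 0.   1.2  1.76]
-1 lift [0.23 0.63 1.11 0.   1.4  1.76]
-1 cork 0 None
-1 cork 0.4 [-0.32  0.59  1.42  0.    1.13  2.42]
-1 cork 0.8 [-0.32  0.59  1.42  0.    1.13  2.02]
-1 cork 1.2 [-0.32  0.59  1.42 -0.    1.13  1.62]
-1 cork 1.57 [-0.32  0.59  1.42 -0.    1.13  1.25]
-1 cork 2 [-0.32  0.59  1.42 -0.    1.13  0.82]
-1 cork 2.4 [-0.32  0.59  1.42 -0.    1.13  0.42]
-1 cork 2.8 [-0.32  0.59  1.42 -0.    1.13  0.02]
```

```bash
cat > a.py <<'E'
from h import *
np.set_printoptions(precision=1,suppress=True)
o=ori(0.046+np.pi/2)
ctrl.reach((560,187,270),o)
ctrl.command_gripper(0,20)
s=ctrl.read_state(); im=ctrl.grab_frame('wrist'); print(s['time'],s['tool_pos'],s['eef_rot'],s['ft_force'],s['grip_width'])
cv2.imwrite('pics/w1.png',im[...,::-1]); np.savez('w1.npz',tool_pos=s['tool_pos'],eef_rot=s['eef_rot'])
E
python3 a.py
```

```text
5.4167 [560. 187. 270.] [-1.2  1.2  1.2] [0.2 0.2 0.3] 0.6651346416732508
```

View pics/w1.png

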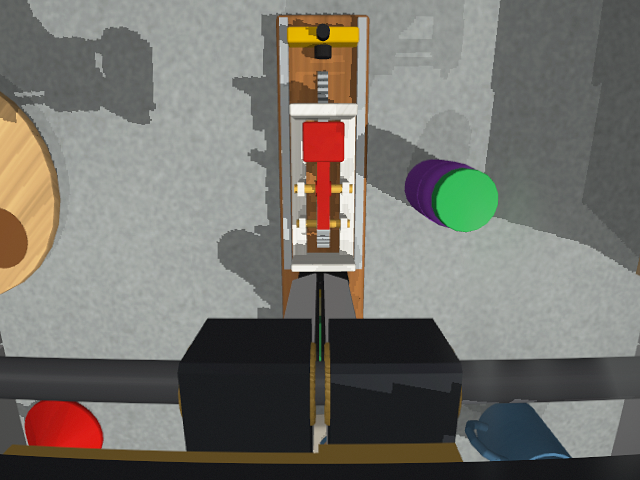

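```bash
cat > m2.py <<'E'
from h import *
np.set_printoptions(precision=1,suppress=True)
s=dict(np.load('w1.npz')); im=cv2.imread('pics/w1.png'); hsv=cv2.cvtColor(im,cv2.COLOR_BGR2HSV)
m=(((hsv[...,0]<8)|(hsv[...,0]>172))&(hsv[...,1]>150)&(hsv[...,2]>80)).astype('uint8'); m[:100]=0;m[260:]=0;m[:,:285]=0;m[:,360:]=0
m=cv2.morphologyEx(m,cv2.MORPH_OPEN,np.ones((20,20)))
x,y,w,h=cv2.boundingRect(m);print(x,y,w,h)
for u,v in[(x,y),(x+w,y),(x,y+h),(x+w,y+h),(x+w/2,y+h/2)]: print('pad',(u,v),at('wrist',(u-.5,v-.5),80,s))
g=im[100:122,300:345].mean((1,2)); print(np.c_[np.arange(100,122),g].astype(int).tolist())
for u,v in[(289,104),(357,104),(289,116.5),(357,116.5)]: print('rest',at('wrist',(u,v),92,s))
for u,v in[(277,15),(369,15)]: print('base',at('wrist',(u,v),18,s))
for u,v in[(323,26),(322,57)]: print('collar',at('wrist',(u,v),60,s))
print('spindle',at('wrist',(322,75),40,s), 'jawfront',at('wrist',(322,270),66,s))
E
python3 m2.py; python3 - <<'E'
import cv2
a=cv2.imread('pics/w1.png')[10:290,260:390]
cv2.imwrite('pics/w1z.png',cv2.rotate(cv2.resize(a,None,fx=2.8,fy=2.8,interpolation=2),cv2.ROTATE_90_CLOCKWISE))
E
```

```text
304 123 41 40
pad (304, 123) [475.9 168.3  80. ]
pad (345, 123) [474.3 203.   80. ]
pad (304, 163) [509.4 169.6  80. ]
pad (345, 163) [507.8 205.   80. ]
pad (324.5, 143.0) [491.7 186.4  80. ]
[[100, 75], [101, 84], [102, 85], [103, 130], [104, 216], [105, 238], [106, 237], [107, 236], [108, 236], [109, 236], [110, 236], [111, 236], [112, 236], [113, 234], [114, 218], [115, 175], [116, 118], [117, 117], [118, 98], [119, 117], [120, 131], [121, 113]]
rest [462.4 156.5  92. ]
rest [459.8 211.6  92. ]
rest [472.2 156.8  92. ]
rest [469.6 212.3  92. ]
base [374.6 136.8  18. ]
base [370.5 224.2  18. ]
collar [393.5 181.1  60. ]
collar [418.9 181.4  60. ]
spindle [430.8 182.1  40. ] jawfront [610.2 190.4  66. ]
```

View pics/w1z.png

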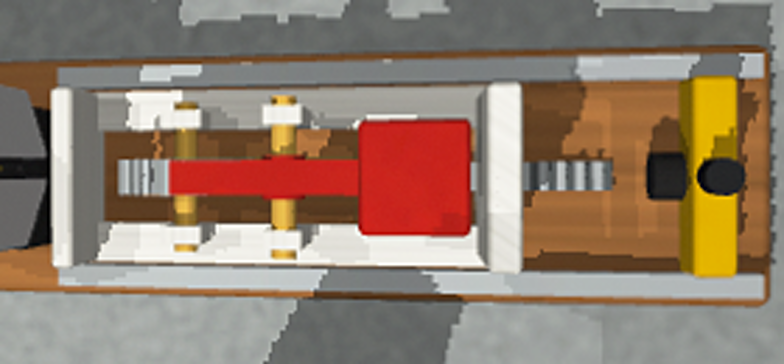

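```bash
cat > b.py <<'E'
from h import *
np.set_printoptions(precision=2,suppress=True)
o=ori(0.043+np.pi/2); X,Y=483.,185.1
ctrl.move_l((X,Y,180),o,feed=200); ctrl.move_l((X,Y,98),feed=120); ctrl.hold(.2)
f0=ctrl.read_state()['ft_force']; print('f0',f0,ctrl.read_state()['time'])
z=98; zc=None
while z>78:
    z-=1; ctrl.move_l((X,Y,z),feed=20)
    s=ctrl.read_state(); f=s['ft_force']-f0
    if zc is None and f[2]>2: zc=z
    if z<95: print(z,round(s['tool_pos'][2],2),f)
    if zc and z<=zc-8 or f[2]>16: break
ctrl.hold(.3);s=ctrl.read_state();print('end',zc,s['tool_pos'],s['ft_force']-f0,s['time']); np.save('f0.npy',f0)
E
python3 b.py
```

```text
f0 [-0.17 -0.48  0.61] 7.2417
94 93.93 [ 0.06  1.28 -0.92]
93 92.93 [-0.05  0.6  -0.72]
92 91.95 [0.15 0.64 0.69]
91 91.23 [-0.15  0.42  2.04]
90 90.14 [-1.26 -0.4   3.12]
89 88.92 [0.31 0.77 2.76]
88 88.15 [-1.32  0.47  5.46]
87 87.22 [-1.99  0.36  5.19]
86 85.97 [-4.1   0.54  6.42]
85 84.95 [-5.36  1.18  6.1 ]
84 83.95 [-5.56  1.    6.52]
83 82.98 [-5.85  0.18  7.04]
end 91 [482.44 185.11  82.98] [-5.74  0.21  6.98] 11.2917
```

```bash
cat > c.py <<'E'
from h import *
np.set_printoptions(precision=2,suppress=True)
f0=np.load('f0.npy'); d=-np.array([np.cos(.043),np.sin(.043),0]); p0=np.array([483,185.1,82.5])
L=[]
for i in range(1,75):
    ctrl.move_l(p0+d*i,feed=20); s=ctrl.read_state(); f=s['ft_force']-f0; fx=-f@d
    L.append((i,round(s['tool_pos'][0],1),round(fx,1),round(f[2],1)))
    if f[2]>18 or fx>9: break
    if fx>3.5:
        a=[]
        for _ in range(4): ctrl.hold(.05); a.append(-(ctrl.read_state()['ft_force']-f0)@d)
        L.append(('avg',round(np.mean(a),2)))
        if np.mean(a)>4.0: break
print(*L,sep='\n'); s=ctrl.read_state();print(s['time'],s['tool_pos'],s['ft_force']-f0)
E
python3 c.py
```

```text
(1, np.float64(481.7), np.float64(-4.4), np.float64(6.3))
(2, np.float64(481.0), np.float64(-2.4), np.float64(6.5))
(3, np.float64(480.2), np.float64(-1.6), np.float64(6.4))
(4, np.float64(479.4), np.float64(-0.2), np.float64(6.8))
(5, np.float64(478.6), np.float64(1.1), np.float64(5.8))
(6, np.float64(477.6), np.float64(0.8), np.float64(6.3))
(7, np.float64(476.6), np.float64(1.1), np.float64(7.0))
(8, np.float64(475.6), np.float64(0.3), np.float64(6.5))
(9, np.float64(474.7), np.float64(0.3), np.float64(6.6))
(10, np.float64(473.7), np.float64(0.2), np.float64(6.9))
(11, np.float64(472.6), np.float64(-0.1), np.float64(7.7))
(12, np.float64(471.6), np.float64(0.7), np.float64(6.3))
(13, np.float64(470.6), np.float64(0.9), np.float64(6.4))
(14, np.float64(469.6), np.float64(0.0), np.float64(6.8))
(15, np.float64(468.6), np.float64(0.4), np.float64(6.6))
(16, np.float64(467.7), np.float64(0.7), np.float64(5.8))
(17, np.float64(466.6), np.float64(-0.3), np.float64(7.5))
(18, np.float64(465.6), np.float64(0.9), np.float64(6.7))
(19, np.float64(464.6), np.float64(0.9), np.float64(6.3))
(
[... 1455 characters left out ...]
np.float64(438.6), np.float64(0.7), np.float64(6.0))
(46, np.float64(437.7), np.float64(0.5), np.float64(6.9))
(47, np.float64(436.7), np.float64(1.4), np.float64(6.9))
(48, np.float64(435.8), np.float64(1.0), np.float64(6.6))
(49, np.float64(435.0), np.float64(3.5), np.float64(5.4))
('avg', np.float64(2.64))
(50, np.float64(434.0), np.float64(2.9), np.float64(5.9))
(51, np.float64(433.0), np.float64(2.6), np.float64(5.6))
(52, np.float64(432.0), np.float64(2.0), np.float64(5.6))
(53, np.float64(431.1), np.float64(3.9), np.float64(5.8))
('avg', np.float64(3.38))
(54, np.float64(430.3), np.float64(6.1), np.float64(4.4))
('avg', np.float64(5.36))
25.3917 [430.25 182.98  83.18] [4.68 1.43 4.94]
```

```bash
cat > d.py <<'E'
from h import *
np.set_printoptions(precision=1,suppress=True)
s=ctrl.read_state(); x,y,z=s['tool_pos']
ctrl.hold(.2); ctrl.move_l((x,y,110),feed=60); ctrl.move_l((x,y,200),feed=200)
for n in('side','top'):
    im=ctrl.grab_frame(n); cv2.imwrite(f'pics/{n}1.png',im[...,::-1])
    h=cv2.cvtColor(im,cv2.COLOR_RGB2HSV); m=((abs(h[...,0].astype(int)-68)<14)&(h[...,1]>120)&(h[...,2]>60)).astype('uint8')
    k,_,st,c=cv2.connectedComponentsWithStats(m)
    for i in range(1,k):
        if st[i,4]>200: print(n,st[i],c[i])
s=ctrl.read_state();print(s['time'],s['ft_force'])
a=cv2.imread('pics/top1.png')[125:330,170:270];b=cv2.imread('pics/side1.png')[250:420,175:425]
a=cv2.resize(cv2.rotate(a,cv2.ROTATE_90_CLOCKWISE),(615,300));b=cv2.resize(b,(430,292))
o=np.zeros((592,615,3),'uint8');o[:300]=a;o[300:,:430]=b;cv2.imwrite('pics/z2.png',o)
E
python3 d.py
```

```text
side [194 268  38  35 940] [211.9 284.2]
side [ 239  373   44   46 1582] [260.4 395.4]
top [190 136  31  30 715] [205.  150.6]
26.9 [ 0.7 -0.4 -0. ]
```

View pics/z2.png

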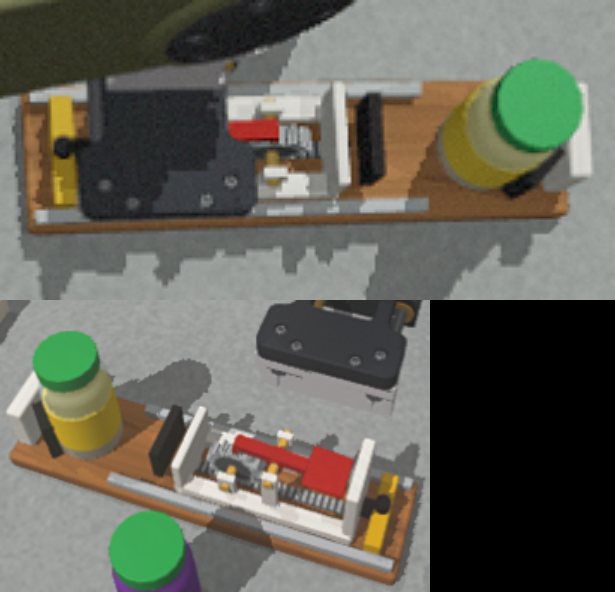

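```bash
cat > e.py <<'E'
from h import *
np.set_printoptions(precision=2,suppress=True)
o=ori(0.043+np.pi/2); X,Y=658.7,192.2
ctrl.command_gripper(94,25)
ctrl.move_l((X-60,Y-2,260),o,feed=250); ctrl.move_l((X,Y,200),feed=200)
ctrl.hold(.1); f0=ctrl.read_state()['ft_force']
for z in(140,110,82):
    ctrl.move_l((X,Y,z),feed=100); print(z,ctrl.read_state()['ft_force']-f0)
ctrl.command_gripper(40,25); ctrl.hold(.2)
s=ctrl.read_state();print(s['time'],s['tool_pos'],s['grip_width'],s['ft_force']-f0)
np.save('f1.npy',f0)
E
python3 e.py
```

```text
140 [ 0.38 -1.84  0.14]
110 [ 0.64 -0.62 -0.48]
82 [ 0.73 -1.42  0.06]
32.3833 [658.28 193.45  82.3 ] 57.4374894431438 [-3.22  4.28  2.93]
```

```bash
cat > g.py <<'E'
from h import *
np.set_printoptions(precision=2,suppress=True)
f0=np.load('f1.npy')
s=ctrl.read_state(); x,y,z=s['tool_pos']
ctrl.move_l((x-.5,y+.5,95),feed=40); s=ctrl.read_state(); print(s['tool_pos'],s['grip_width'],s['ft_force']-f0)
ctrl.move_l((x-2,y+.5,150),feed=80); ctrl.move_l((x-2,y+.5,225),feed=180); s=ctrl.read_state(); print(s['grip_width'],s['ft_force']-f0,s['joint_positions'])
q=s['joint_positions'][5]; a=-.259; r=727
yaw=np.pi/2+.043+(a-s['joint_positions'][0]); print('yaw',yaw)
ctrl.reach((r*np.cos(a),r*np.sin(a),235),ori(yaw)); ctrl.hold(.2)
s=ctrl.read_state(); im=ctrl.grab_frame('wrist'); cv2.imwrite('pics/w2.png',im[...,::-1]); np.savez('w2.npz',tool_pos=s['tool_pos'],eef_rot=s['eef_rot'])
print(s['time'],s['tool_pos'],s['grip_width'],s['ft_force']-f0)
def cork(im):
    h=cv2.cvtColor(im,cv2.COLOR_RGB2HSV).astype(int); m=((h[...,0]<20)&(h[...,1]>90)&(h[...,2]>50)&(h[...,2]<125)).astype('uint8')
    m=cv2.morphologyEx(m,cv2.MORPH_OPEN,np.ones((5,5)))
    k,_,st,c=cv2.connectedComponentsWithStats(m); return [(st[i].tolist(),c[i]) for i in range(1,k) if st[i,4]>400]
for st,c in cork(im): print('wrist',st,c,at('wrist',c,25,s))
for n in('top','side'):
    for st,c in cork(cv2.imread(f'pics/{n}0.png')[...,::-1].copy()):
        p=at(n,c,25)
        if np.hypot(p[0]-604,p[1]+160)<30: print(n,st,c,p)
E
python3 g.py
```

```text
[657.82 193.79  95.09] 57.369421053391655 [ 0.52 -0.56 -3.74]
56.9710523642805 [-0.19 -1.25 -4.63] [ 0.23  0.61  1.06  0.    1.47 -1.38]
yaw 1.120998535190618
35.8917 [ 702.99 -185.08  235.1 ] 57.207895660804084 [ 0.85 -0.63 -3.97]
wrist [615, 0, 25, 66, 759] [629.79  26.61] [666.71 138.18  25.  ]
wrist [260, 66, 75, 79, 4606] [297.32 105.  ] [ 603.5 -160.4   25. ]
wrist [462, 341, 31, 42, 641] [478.71 358.02] [ 908.62 -101.62   25.  ]
top [391, 179, 30, 33, 776] [405.24 194.97] [ 604.7  -162.59   25.  ]
side [326, 182, 33, 21, 564] [341.78 191.88] [ 603.09 -160.78   25.  ]
```

View pics/w2.png

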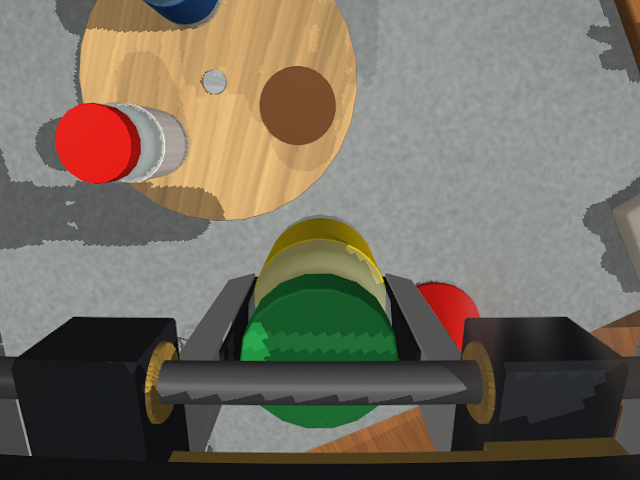

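```bash
cat > k.py <<'E'
from h import *
np.set_printoptions(precision=2,suppress=True)
s0=dict(np.load('w2.npz')); M=R.from_rotvec(s0['eef_rot']).as_matrix()
p=at('wrist',(319.5,350.5),s0['tool_pos'][2]+50.7,s0); off=M.T@(p-s0['tool_pos']); print('jar in tool',off)
s=ctrl.read_state(); a=np.arctan2(-160.5,603.5); yaw=1.121; o=ori(yaw); Mo=R.from_rotvec(o).as_matrix()
oy=np.clip(off[1],-3,3); t=np.array([603.5,-160.5,0])-Mo@np.array([0,oy,0]); print('target',t)
ctrl.move_l((t[0],t[1],200),o,feed=200); ctrl.move_l((t[0],t[1],100),feed=120); ctrl.hold(.2); f0=ctrl.read_state()['ft_force']
z=96.
ctrl.move_l((t[0],t[1],z),feed=30)
while z>84:
    z-=.5; ctrl.move_l((t[0],t[1],z),feed=15); f=ctrl.read_state()['ft_force']-f0
    print(z,f)
    if f[2]>2.2: break
s=ctrl.read_state();print(s['time'],s['tool_pos'],s['ft_force']-f0,s['grip_width'])
E
python3 k.py
```

```text
jar in tool [-50.7    3.28  -1.18]
target [ 606.2 -161.8    0. ]
95.5 [0.46 0.28 0.38]
95.0 [-0.21  0.53 -0.47]
94.5 [0.05 0.73 0.09]
94.0 [-0.35 -0.38  0.08]
93.5 [-0.5   0.83  0.39]
93.0 [0.62 0.7  0.27]
92.5 [ 0.18  0.41 -0.11]
92.0 [0.03 0.56 1.43]
91.5 [0.66 0.36 0.39]
91.0 [-0.59 -0.18 -0.45]
90.5 [0.05 0.08 0.51]
90.0 [ 0.07 -0.15  0.26]
89.5 [ 0.18 -0.52 -0.61]
89.0 [-0.59  0.76  2.7 ]
41.5833 [ 606.31 -161.81   89.21] [-0.59  0.76  2.7 ] 57.22196778695184
```

```bash
cat > l.py <<'E'
from h import *
np.set_printoptions(precision=2,suppress=True)
ctrl.command_gripper(76); ctrl.hold(.2); s=ctrl.read_state(); x,y,z=s['tool_pos']; print(s['grip_width'],s['ft_force'])
ctrl.move_l((x,y,120),feed=60); ctrl.move_l((x,y,230),feed=180)
a=-.259; r=727; ctrl.move_l((r*np.cos(a),r*np.sin(a),250),feed=200); ctrl.hold(.2)
s=ctrl.read_state(); w=ctrl.grab_frame('wrist'); t=ctrl.grab_frame('side'); print(s['time'],s['ft_force'])
o=np.zeros((600,640,3),'uint8'); o[:300,:400]=cv2.resize(w[:360],(400,300)) ; o[300:,:]=t[100:400]
cv2.imwrite('pics/end.png',o[...,::-1]); cv2.imwrite('pics/w3.png',w[...,::-1]); np.savez('w3.npz',tool_pos=s['tool_pos'],eef_rot=s['eef_rot'])
E
python3 l.py
```

```text
75.90448325537606 [-0.19 -0.75 -0.18]
44.5833 [ 0.48 -0.79 -0.03]
```

View pics/end.png

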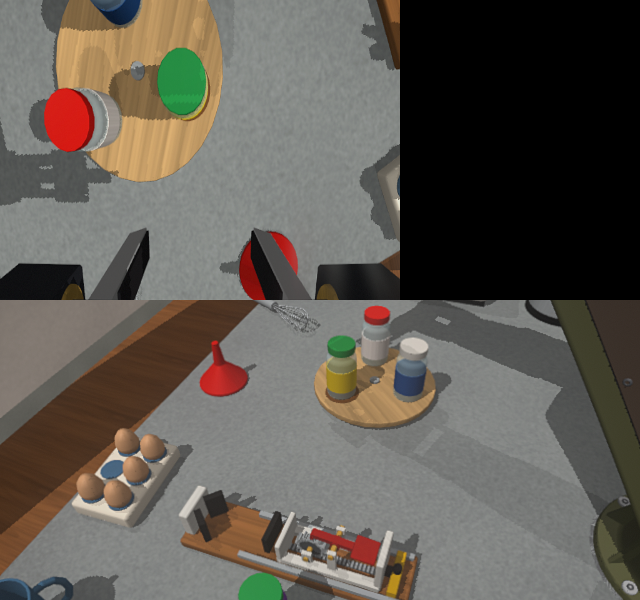

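```bash
python3 - <<'E'
from h import *
np.set_printoptions(precision=1,suppress=True)
s=dict(np.load('w3.npz')); h=cv2.cvtColor(cv2.imread('pics/w3.png'),cv2.COLOR_BGR2HSV).astype(int)
m=((abs(h[...,0]-68)<14)&(h[...,1]>120)&(h[...,2]>60)).astype('uint8'); k,_,st,c=cv2.connectedComponentsWithStats(m); i=1+st[1:,4].argmax()
print(st[i],at('wrist',c[i],140,s))
b=cv2.imread('pics/end.png')[300+268-100:,170:430]
cv2.imwrite('pics/clz.png',cv2.resize(b,None,fx=2.5,fy=2.5))
ctrl.hand_in()
E
```

```text
[ 252   58   78   80 4889] [ 606.4 -162.3  140. ]
the job is handed in; nothing more can be done
```

The green-lidded jar is out of the clamp and standing upright on the empty cork place, and I handed the job in at about 44.6 s of the 72 s.

- **Freeing the jar:** I pressed the pawl pad down about 8 mm with roughly 6–7 N, then drew the jaw back about 48 mm until the force rose to about 5 N. That puts the buffer squeeze at about 3 mm. I judged it by force alone, since I could not read the buffer directly. Then I let go by lifting straight up.
- **Moving the jar:** I gripped it at 25 N, lifted it out and set it down on the cork. I felt contact with about 2.7 N at the expected height, then released it and backed away.
- **Last checks:** The final pictures show the jar upright, the clamp open, the other two jars in place, and the arm touching nothing. The lid centre measured (606.4, −162.3) mm against a cork centre of (603.5, −160.5) mm. That is about 3.4 mm off, inside the 5 mm margin.
- **Disagreements:** The three camera readings of the cork centre differed by about 2 mm. When the gripper closed, the jar turned out to be at least 1 mm off my estimate. The jar's measured 3.3 mm offset in the gripper was probably overstated, and I corrected for 3 mm of it, which likely explains most of the final placement error.

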